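Close the leaf press and set its thumbscrew

TASK

Flip the small press's hinged leaf all the way over onto the bed, so that the thumbscrew on its other face points up; turn the thumbscrew clockwise until it seats, then back it off a quarter turn. Finish while still gripping the thumbscrew there, and leave the other things on the bench where they are.

Things in the scene. Friction and masses are not known exactly. Their poses are not given: they have to be found in the camera images.
- press: Wooden leaf press fixed to the bench, base 150 (x) x 230 (y) x 12 mm. Origin: underside centre of the base, straight below the hinge; z up. Hinge axis: along its x at height 55 mm. Bed: block on its -y side (x -60 to 60, y -100 to -12 mm, top 48 mm, with felt and paper). On the +y side two rests under the open leaf. Place and yaw vary.
- leaf (a joint): Flat plywood leaf, 120 mm along the hinge, 10 mm thick, from 8 to 102 mm off the hinge axis, mid-plane through the axis. 0 = open, level, to the press's +y; pi/2 = upright; pi = flipped over, flat on the bed to the press's -y (end stop). Starts between 0 and 0.3. Stiff hinge: stays where it is left, takes 2 to 6 N at the bar to move.
- leaf_bar (a point): Middle of the leaf's steel pull bar: round, 10 mm diameter, 92 mm long, parallel to the hinge, 145 mm off its axis, in the leaf's plane, on a leg at each end; 38 mm clear between bar and leaf. Site x runs along the bar (always the press's x), y away from the hinge. Height 55 mm with the leaf open or flipped. An upright pinch across the bar lets it turn between the pads.
- screw (a joint): The thumbscrew's turning. It grows as the screw is turned clockwise, seen looking at its head (from above once the leaf is flipped over). 4.0 rad = seated (hard stop); it starts between 1.6 and 2.8. Friction 0.06 N m; it stays where it is left and does not rise or sink.
- wing: Thumbscrew head: steel tab 40 mm long (its x), 10 thick (its y), 22 high (its z, out of the leaf), on a collar 24 mm across, 5 high. Origin: centre of the tab's foot, 5 mm off the leaf's face, 55 mm from the hinge axis, midway along it. Hangs under the open leaf; once flipped, the tab stands 65 to 87 mm above the bench (leaf top 60 mm). Turns with joint screw.
- bowl: Bystander: steel bowl, 124 mm across, 55 mm high; origin under its centre.
- bottle: Bystander: white plastic bottle, 60 mm diameter, 150 mm high; origin under its centre.
- tape: Bystander: roll of paper tape lying flat, 72 mm diameter, 25 mm high; origin under its centre.
- brush: Bystander: flat brush about 180 mm long lying on the bench; origin on its underside near the middle.

How it is judged:
By the outcome, as a careful person would: the job done as asked, in the order asked, and still so for the second after the job is handed in, while the arm keeps its last pose, push and grip.
It also fails if it takes over 72 s, if anything falls off the work surface, if the arm or the gripper's body presses on something with over 40 N, if the wrist force passes 120 N, or if a joint passes its speed limit or range.

ROBOT

A 6-joint arm with a two-finger parallel gripper is mounted at the origin on the work surface. World frame = base frame: x ahead of the robot, y to its left, z up, the work surface at z = 0. Lengths are in m, angles in degrees, forces in N, time in s.
With the tool pointing down it reaches from about 0.275 to 0.725 m from the base axis. Payload 5.6 kg.
Tool frame: the origin (TCP) lies midway between the tips of the shut fingers; the grasp point (between the pads) lies 19 mm behind it; z points along the fingers, y is the line along which they close (so a half turn about z gives the same grasp; the last joint's range is limited). The gripper opens to 85 mm and grips with 20 to 120 N. Pads are 22 mm wide; open, the fingers measure 114 mm over their backs; the gripper's body (76 mm by 85 mm) begins 54 mm behind the grasp point. The pads swing forward as they close: fully open they stand 13 mm farther back than shut.
Start: joints at [91.708, 14.616, 6.199, 0, -81.583, -16.306], TCP at [0.139, 0.532, 0.231] pointing down, gripper open.
Joint ranges: [-168.99, 168.99], [-69.2, 112.95], [-62.41, 85.93], [-164.36, 98.24], [-168.68, -3.75], [-174.98, 174.98]. Speed limits (degrees/s): [147.25, 147.25, 180, 180, 180, 180].

INTERFACE

Orientations are given as a 3x3 rotation matrix whose columns are the frame's x, y, z axes.
In Python, from bench import manip gives the robot as it stands.
- The arm moves only by the tool step_arm, never from a script. Its argument "moves" is a list of rows, each a list of 7 numbers: the shift along the tool's x, y, z in units of 750 mm (1.0 is 750 mm), then the turn, a rotation vector about the tool's x, y, z in units of 90 degrees (1.0 is 90 degrees), then the opening, from 0 (shut) to 1 (fully open). In form: [[dx, dy, dz, wx, wy, wz, gripper], ...]. A call has 1 to 10 rows; each row is the pose to reach, as a shift and turn from the pose commanded when the call began, along the tool's axes at that moment; what a row does not reach only later rows make up. A row lasts 1/10 s, in which the tool goes at most 50 mm and 8.59 degrees, less where a joint would pass 70% of its speed; a pose out of reach is approached as far as the arm can. A call with a number of a shift or a turn outside -1 to 1 is refused whole. A call with a gripper value outside its range is refused whole. The fingers move at their own pace and stop on an object; the grip force is fixed at half the most. Time passes only in rows, so rows that repeat a pose let the fingers close. It gives the time, the measured TCP pose, the force, the opening and the grip force at its end, in the units of the state.
- manip.observe(): the state, without advancing time (a new reading comes with each control period).
- manip.grab_frame(name): name is "scene" or "top" or "wrist"; returns a dict with "frame" (384x512x3 uint8, red, green, blue), "z_map" (384x512 float32, m along the optical axis (not along the pixel's ray), 0 where there is no reading), "fx", "fy", "cx", "cy" (pixels), "k1" (the pictures are not rectified: a ray, as slopes to the right and down, at radius r is drawn at 1 + k1 r^2 times it, then the intrinsics apply), "world_to_cam" (4x4, takes a point from world to camera coordinates). Camera axes: x right, y down, z forward; pixel columns grow to the right and rows downward; lengths in m; the calibration is good to about 2 mm. A picture is of the moment at which its call begins.
- manip.finish_job(): hands the job in; it is judged then, once.
The state is a dict: "clock": time; "joint_pos": joint angles; "qvel": joint speeds; "effort": joint torques, N m; "position": TCP position; "orientation": TCP orientation; "ft_force": force on the tool from outside, world axes, zero at the start; "wrist_torque": the same for the moment, N m; "width": opening from 0.0 (shut) to 1.0 (fully open); "gripper_force": force on a finger pad.
Only numpy, scipy, OpenCV 4.12 (cv2) and the standard library are available. Lean on these libraries where they do the work, as an engineer would, in place of code of your own. Each camera call takes 0.05 s, during which the arm holds its last target. There are 200 camera calls.

## Working session

There is one attempt and no reset: what is moved stays moved. The work goes in short steps, Python scripts to look and compute and a tool call to move; the robot and the scene stay as the last step left them, time stands still between calls to the robot, and variables do not carry over. Pictures are saved under pics/ and viewed, at most 10 in all, crops included, and the job is handed in when it is done.

Besides the shell and the picture viewer there is one more tool, called after "Emit:" as name(argument=value, ...) on one line, values as JSON. step_arm: Moves the arm, as the interface text tells. Shifts and turns lie within -1 to 1; 1 stands for 750 mm of shift or 90 degrees of turn. Its arguments: {"type":"object","properties":{"moves":{"type":"array"}},"required":["moves"]}

```bash
mkdir -p pics; ls
cat > h.py <<'E'
import numpy as np, cv2
from bench import manip
def cloud(f):
    h,w=f["z_map"].shape
    u,v=np.meshgrid(np.arange(w),np.arange(h))
    K=np.array([[f["fx"],0,f["cx"]],[0,f["fy"],f["cy"]],[0,0,1.]])
    p=cv2.undistortPoints(np.stack([u,v],-1).reshape(-1,1,2).astype(float),K,np.array([f["k1"],0,0,0.])).reshape(h,w,2)
    z=f["z_map"]; c=np.dstack([p*z[...,None],z])
    T=np.linalg.inv(np.array(f["world_to_cam"]))
    return c@T[:3,:3].T+T[:3,3]
E
python3 - <<'E'
from h import *
print(manip.observe())
for n in("scene","top"):
    f=manip.grab_frame(n); np.savez(n,P=cloud(f),I=f["frame"]); cv2.imwrite(f"pics/{n}0.png",f["frame"][...,::-1])
E
```

```text
pics
{'clock': 0.0, 'joint_pos': array([ 9.17100193e+01,  1.46536659e+01,  6.13067800e+00, -2.77881793e-02,
       -8.15836565e+01, -1.63048272e+01]), 'qvel': array([ 0.01770085, -0.0232872 ,  0.00059177,  0.12779907,  0.05194548,
       -0.01106261]), 'effort': array([ 4.75569159e-04, -3.86624050e+01,  2.37934899e+01,  5.36482349e+00,
       -6.22356398e-03, -9.62522051e-06]), 'position': array([0.13841902, 0.5317805 , 0.23038857]), 'orientation': array([[ 9.67714020e-01, -2.52050385e-01, -4.24015968e-04],
       [-2.52050734e-01, -9.67712206e-01, -1.87476636e-03],
       [ 6.22101543e-05,  1.92111123e-03, -9.99998153e-01]]), 'ft_force': array([0.18906819, 0.82568252, 0.29977568]), 'wrist_torque': array([-0.01032767,  0.01680913,  0.03026215]), 'gripper_force': 0.0, 'width': 0.9972622607828419}
```

View pics/scene0.png

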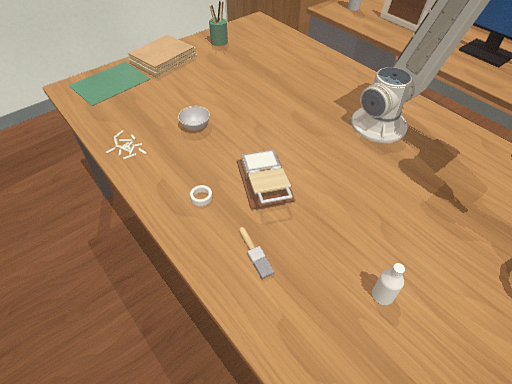

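View pics/top0.png

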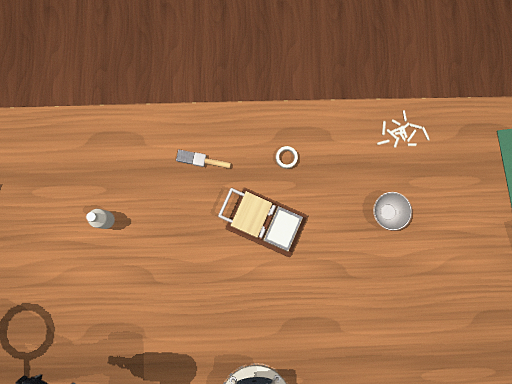

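The top view shows the press at about (265,221): leaf at (252,214), bar at (231,204), bed with paper at (284,230). The bowl is at (392,211), the tape at (287,157), the bottle at (98,218) and the brush at (203,159), all clear of the press.

Run:
```python
from h import *
d=np.load("top.npz");P=d["P"];I=d["I"].astype(int)
hsv=cv2.cvtColor(d["I"],cv2.COLOR_RGB2HSV).astype(int)
win=np.zeros(I.shape[:2],bool);win[175:262,210:315]=True
def rep(n,m):
    m=m.astype(np.uint8);k,l,s,_=cv2.connectedComponentsWithStats(m)
    for j in range(1,k):
        if s[j,4]<25: continue
        q=P[l==j];q=q[q[:,2]>0.0]
        r=cv2.minAreaRect(q[:,:2].astype(np.float32)*1000)
        print(n,s[j,4],np.round(np.median(q,0),4),np.round(r[0],1),np.round(r[1],1),round(r[2],1),"z",np.round(np.percentile(q[:,2],[5,50,95]),4))
Z=P[...,2]
rep("raised",win&(Z>0.008))
rep("high",win&(Z>0.04))
white=win&(hsv[...,1]<40)&(hsv[...,2]>140); rep("white",white)
leaf=win&(hsv[...,1]>60)&(hsv[...,1]<130)&(hsv[...,2]>190)&(Z>.03); rep("leaf",leaf)
q=P[leaf]; A=np.c_[q[:,:2],np.ones(len(q))];print("plane",np.linalg.lstsq(A,q[:,2],rcond=None)[0])
print(P[300,200])
```

```text
raised 3281 [ 0.5649 -0.0464  0.0521] [561.5 -26.5] [281.6 180.7] 64.0 z [0.0103 0.0521 0.0718]
high 2524 [ 0.568  -0.0432  0.0596] [554.8 -21.6] [249.6 164.4] 64.5 z [0.0454 0.0596 0.0723]
white 153 [0.6261 0.071  0.0721] [617.4  59.5] [ 48.5 100.7] 64.7 z [0.0655 0.0721 0.078 ]
white 37 [ 0.5981 -0.0698  0.0599] [598.8 -69.2] [11.3 33.8] 61.6 z [0.0552 0.0599 0.0645]
white 970 [ 0.5396 -0.1036  0.0497] [519.4 -87. ] [104.1 180.9] 53.2 z [0.0442 0.0497 0.0549]
white 39 [ 0.5323 -0.0363  0.0591] [530.7 -35.9] [11.7 35.5] 66.3 z [0.0535 0.0591 0.0635]
leaf 1088 [ 0.5866 -0.0032  0.0655] [567.3   5.6] [ 92.4 163.3] 64.4 z [0.0589 0.0655 0.0721]
plane [-0.70113616  0.08814134  0.48448424]
[3.17956029e-01 1.68614605e-01 2.11812650e-04]
```

```bash
cat >> h.py <<'E'
def rays(f,uv,z):
    "pixels -> points on plane height z"
    K=np.array([[f["fx"],0,f["cx"]],[0,f["fy"],f["cy"]],[0,0,1.]])
    p=cv2.undistortPoints(np.array(uv,float).reshape(-1,1,2),K,np.array([f["k1"],0,0,0.])).reshape(-1,2)
    T=np.linalg.inv(np.array(f["world_to_cam"]));d=np.c_[p,np.ones(len(p))]@T[:3,:3].T;o=T[:3,3]
    return o+d*((np.broadcast_to(z,len(p))-o[2])/d[:,2])[:,None]
def rect(f,m,z):
    c=max(cv2.findContours(m.astype(np.uint8),0,1)[0],key=cv2.contourArea).reshape(-1,2)
    q=rays(f,c,z)[:,:2]; r=cv2.minAreaRect((q*1000).astype(np.float32)); return np.round(r[0],1),np.round(r[1],1),round(r[2],2)
E
python3 - <<'E'
from h import *
f=manip.grab_frame("top");P=cloud(f);hsv=cv2.cvtColor(f["frame"],cv2.COLOR_RGB2HSV).astype(int)
win=np.zeros(P.shape[:2],bool);win[175:262,210:315]=True
white=win&(hsv[...,1]<40)&(hsv[...,2]>140)
leaf=win&(hsv[...,1]>60)&(hsv[...,1]<130)&(hsv[...,2]>190)&(P[...,2]>.03)
w2=white.copy();w2[:,:262]=0
k,l,s,c=cv2.connectedComponentsWithStats(white.astype(np.uint8))
for j in range(1,k):
    if s[j,4]>25: print(s[j,4],c[j],rays(f,c[j],.058)[0],rect(f,l==j,.049 if s[j,4]>500 else .06))
print("leaf",rect(f,leaf,.06))
u=np.array([np.cos(np.radians(64)),np.sin(np.radians(64))])
q=P[leaf];t=(q[:,:2]-[.565,-.053])@u
for a in np.arange(0,.12,.015):
    m=(t>a)&(t<a+.015);print(round(a,3),m.sum(),np.median(q[m,2]) if m.any() else 0)
E
```

```text
152 [228.11842105 203.53289474] [0.62264316 0.06845903 0.058     ] (array([618.4,  59.9]), array([ 49. , 100.9]), 64.67)
37 [271.48648649 209.86486486] [ 0.5985896  -0.06887127  0.058     ] (array([598.6, -69.1]), array([11.4, 34.3]), 61.66)
965 [282.89740933 228.26943005] [ 0.53911926 -0.10310514  0.058     ] (array([ 540.1, -103.7]), array([ 84.4, 117.3]), 64.65)
37 [261.75675676 231.59459459] [ 0.53056984 -0.03579724  0.058     ] (array([531.1, -35.9]), array([11.3, 33.9]), 61.65)
leaf (array([587.9,  -3.9]), array([ 92.9, 119. ]), 64.19)
0.0 79 0.06091585371154262
0.015 181 0.06180478185848126
0.03 176 0.06376090679305357
0.045 178 0.06503732538156304
0.06 177 0.06674701881168565
0.075 181 0.06832634253971404
0.09 116 0.06906252334458696
0.105 0 0
```

```bash
cat >> h.py <<'E'
from scipy.spatial.transform import Rotation as R
def down(a):
    "tool-down orientation with tool y at world angle a (deg)"
    c,s=np.cos(np.radians(a)),np.sin(np.radians(a)); y=np.array([c,s,0]);z=np.array([0,0,-1.])
    return np.c_[np.cross(y,z),y,z]
def rel(p,Rt):
    o=manip.observe();M=np.array(o["orientation"])
    return np.round(np.r_[M.T@(np.array(p)-o["position"])/.75,R.from_matrix(M.T@Rt).as_rotvec(degrees=True)/90],4)
E
python3 - <<'E'
from h import *
print(rel([.6265,.077,.20],down(64.5-180)))
E
```

```text
[ 7.825e-01  4.229e-01  4.150e-02  9.000e-04 -2.000e-04  1.211e-01]
```

Emit:
step_arm(moves=[[0.7825,0.423,0.0415,0.001,0,0.121,0.5],[0.7825,0.423,0.0415,0.001,0,0.121,0.5],[0.7825,0.423,0.0415,0.001,0,0.121,0.5],[0.7825,0.423,0.0415,0.001,0,0.121,0.5],[0.7825,0.423,0.0415,0.001,0,0.121,0.5],[0.7825,0.423,0.0415,0.001,0,0.121,0.5],[0.7825,0.423,0.0415,0.001,0,0.121,0.5],[0.7825,0.423,0.0415,0.001,0,0.121,0.5],[0.7825,0.423,0.0415,0.001,0,0.121,0.5],[0.7825,0.423,0.0415,0.001,0,0.121,0.5]])

```text
clock: 1.15
position: [0.505, 0.1899, 0.2078]
orientation: [[0.903, -0.43, 0.0], [-0.43, -0.903, 0.002], [-0.0, -0.002, -1.0]]
ft_force: [0.9, 1.2, -0.1]
width: 0.5
gripper_force: 0.0
```

Run:
```python
from h import *
print(rel([.6265,.077,.20],down(64.5-180)))
```

```text
[ 2.11e-01  6.62e-02  1.02e-02 -1.00e-03  3.00e-04  2.00e-04]
```

Emit:
step_arm(moves=[[0.211,0.066,0.01,0,0,0,0.4],[0.211,0.066,0.01,0,0,0,0.4],[0.211,0.066,0.01,0,0,0,0.4],[0.211,0.066,0.01,0,0,0,0.4],[0.211,0.066,0.01,0,0,0,0.4],[0.211,0.066,0.01,0,0,0,0.4]])

```text
clock: 1.75
position: [0.6251, 0.079, 0.1998]
orientation: [[0.902, -0.431, -0.001], [-0.431, -0.902, 0.002], [-0.001, -0.001, -1.0]]
ft_force: [-0.1, 0.2, -0.4]
width: 0.399
gripper_force: 0.0
```

Run:
```python
from h import *
f=manip.grab_frame("wrist");np.savez("w",P=cloud(f),I=f["frame"]);cv2.imwrite("pics/w1.png",f["frame"][...,::-1])
print(manip.observe()["position"],rel([.6265,.077,.20],down(64.5-180)))
P=cloud(f)
for v in range(20,384,50): print([tuple(np.round(P[v,u],3)) for u in (100,256,400)])
```

```text
[0.62496718 0.07953801 0.2003346 ] [ 0.0033  0.0022  0.0004 -0.001   0.0003  0.0005]
[(np.float64(0.807), np.float64(0.152), np.float64(-0.001)), (np.float64(0.742), np.float64(0.021), np.float64(0.001)), (np.float64(0.686), np.float64(-0.101), np.float64(0.001))]
[(np.float64(0.765), np.float64(0.169), np.float64(0.02)), (np.float64(0.703), np.float64(0.04), np.float64(0.001)), (np.float64(0.643), np.float64(-0.087), np.float64(0.001))]
[(np.float64(0.728), np.float64(0.204), np.float64(0.0)), (np.float64(0.668), np.float64(0.056), np.float64(0.074)), (np.float64(0.616), np.float64(-0.051), np.float64(0.064))]
[(np.float64(0.684), np.float64(0.232), np.float64(0.002)), (np.float64(0.631), np.float64(0.074), np.float64(0.073)), (np.float64(0.573), np.float64(-0.039), np.float64(0.061))]
[(np.float64(0.635), np.float64(0.267), np.float64(0.0)), (np.float64(0.589), np.float64(0.094), np.float64(0.072)), (np.float64(0.523), np.float64(-0.026), np.float64(0.055))]
[(np.float64(0.58), np.float64(0.305), np.float64(0.0)), (np.float64(0.5), np.float64(0.136), np.float64(0.0)), (np.float64(0.425), np.float64(-0.02), np.float64(-0.0))]
[(np.float64(0.657), np.float64(0.116), np.float64(0.259)), (np.float64(0.433), np.float64(0.167), np.float64(-0.001)), (np.float64(0.616), np.float64(0.033), np.float64(0.258))]
[(np.float64(0.64), np.float64(0.128), np.float64(0.26)), (np.float64(0.702), np.float64(0.042), np.float64(0.342)), (np.float64(0.597), np.float64(0.039), np.float64(0.259))]
```

View pics/w1.png

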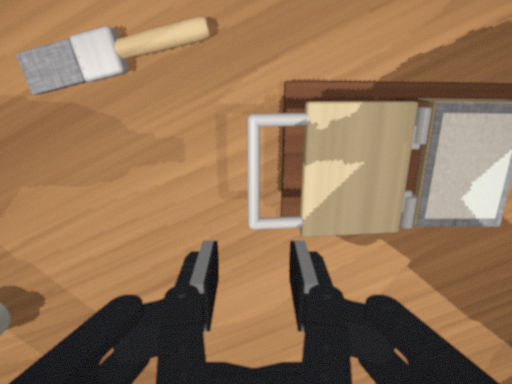

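The wrist view shows the bar as a vertical line at column 254 (rows 115–228), with the leaf at columns 303–417.

Run:
```python
from h import *
f=manip.grab_frame("wrist");P=cloud(f)
Z=P[...,2]
b=P[125:218,246:263].reshape(-1,3); b=b[b[:,2]>.05]
m=np.median(b,0);u,s,v=np.linalg.svd(b[:,:2]-b[:,:2].mean(0),full_matrices=False)
print(len(b),b.mean(0),np.percentile(b[:,2],[50,90]),np.degrees(np.arctan2(v[0,1],v[0,0])))
# bar outer ends along column
for r in range(105,240,3):
  pass
a=[ (r,P[r,254]) for r in range(100,245) if Z[r,254]>.05]; print(a[0],a[-1],(a[0][1]+a[-1][1])/2)
c=rect(f,(Z>.055)&(np.arange(512)[None]>306)&(np.arange(512)[None]<400)&(np.arange(384)[:,None]<238)&(np.arange(384)[:,None]>90),.064);print("leaf",c)
L=P[110:225,308:412].reshape(-1,3);A=np.c_[L[:,:2],np.ones(len(L))];g=np.linalg.lstsq(A,L[:,2],rcond=None)[0]
for _ in range(3):
  e=abs(A@g-L[:,2]);k=e<.004;g=np.linalg.lstsq(A[k],L[k,2],rcond=None)[0]
print(g,np.arctan(np.hypot(*g[:2])),np.degrees(np.arctan2(g[1],g[0])))
q=P[105:235,425:512].reshape(-1,3);q=q[(q[:,2]>.045)];print(np.median(q[:,2]))
# hinge height crossing: predicted position
```

```text
1066 [0.63110965 0.07626713 0.07496884] [0.0728859  0.07407116] 154.3916423030161
(113, array([0.67347151, 0.05628059, 0.07090416])) (227, array([0.58325055, 0.09916414, 0.07224125])) [0.62836103 0.07772237 0.07157271]
leaf (array([590. ,  -2.3]), array([ 85.4, 121.2]), 67.55)
[0.04317437 0.08693786 0.03989935] 0.0967649488788548 63.59046239285534
0.04922889379817008
```

Run:
```python
from h import *
print(rel([.6283,.0775,.05],down(64.4-180)))
```

```text
[ 5.500e-03  1.200e-03  2.009e-01 -1.200e-03  1.000e-04  2.000e-03]
```

Emit:
step_arm(moves=[[0.0055,0.001,0.05,-0.001,0,0,0.4],[0.0055,0.001,0.1,-0.001,0,0,0.4],[0.0055,0.001,0.14,-0.001,0,0,0.4],[0.0055,0.001,0.17,-0.001,0,0,0.4],[0.0055,0.001,0.19,-0.001,0,0,0.4],[0.0055,0.001,0.201,-0.001,0,0,0.4],[0.0055,0.001,0.201,-0.001,0,0,0.3],[0.0055,0.001,0.201,-0.001,0,0,0.15],[0.0055,0.001,0.201,-0.001,0,0,0],[0.0055,0.001,0.201,-0.001,0,0,0]])

```text
clock: 2.85
position: [0.6295, 0.0772, 0.0509]
orientation: [[0.903, -0.43, 0.002], [-0.43, -0.903, 0.001], [0.001, -0.002, -1.0]]
ft_force: [-0.9, 2.3, 2.0]
width: 0.091
gripper_force: 58.5
```

Emit:
step_arm(moves=[[0,0,0,0,0,0,0],[0,0,0,0,0,0,0],[0,0,0,0,0,0,0]])

```text
clock: 3.15
position: [0.6295, 0.0772, 0.0501]
orientation: [[0.903, -0.43, 0.001], [-0.43, -0.903, 0.001], [0.001, -0.001, -1.0]]
ft_force: [-0.1, 2.9, 1.9]
width: 0.093
gripper_force: 58.5
```

```bash
python3 -c "
import numpy as np
r=.145/.75
for a,n in((.1,10),(1.1,10),(2.1,10)):
    t=a+(3.142-.1 if a>2 else 3.042)*0+np.arange(1,n+1)*(.1 if a<2 else .104)
    print([[round(r*(np.cos(a)-np.cos(x)),3),round(r*(np.sin(a)-np.sin(x)),3)] for x in t])
"
```

```text
[[np.float64(0.003), np.float64(-0.019)], [np.float64(0.008), np.float64(-0.038)], [np.float64(0.014), np.float64(-0.056)], [np.float64(0.023), np.float64(-0.073)], [np.float64(0.033), np.float64(-0.09)], [np.float64(0.044), np.float64(-0.105)], [np.float64(0.058), np.float64(-0.119)], [np.float64(0.072), np.float64(-0.132)], [np.float64(0.088), np.float64(-0.143)], [np.float64(0.105), np.float64(-0.153)]]
[[np.float64(0.018), np.float64(-0.008)], [np.float64(0.036), np.float64(-0.014)], [np.float64(0.055), np.float64(-0.018)], [np.float64(0.074), np.float64(-0.021)], [np.float64(0.093), np.float64(-0.021)], [np.float64(0.113), np.float64(-0.019)], [np.float64(0.132), np.float64(-0.016)], [np.float64(0.15), np.float64(-0.011)], [np.float64(0.168), np.float64(-0.003)], [np.float64(0.185), np.float64(0.005)]]
[[np.float64(0.017), np.float64(0.011)], [np.float64(0.032), np.float64(0.024)], [np.float64(0.047), np.float64(0.038)], [np.float64(0.059), np.float64(0.054)], [np.float64(0.07), np.float64(0.071)], [np.float64(0.079), np.float64(0.088)], [np.float64(0.086), np.float64(0.107)], [np.float64(0.091), np.float64(0.127)], [np.float64(0.095), np.float64(0.147)], [np.float64(0.096), np.float64(0.167)]]
```

Emit:
step_arm(moves=[[0.003,-0.019,0,0,0,0,0]])

```text
clock: 3.25
position: [0.6295, 0.0779, 0.0476]
orientation: [[0.902, -0.431, -0.019], [-0.432, -0.902, -0.018], [-0.01, 0.024, -1.0]]
ft_force: [-18.8, -52.9, -2.8]
width: 0.092
gripper_force: 60.3
```

I put the shift on the wrong axes, so I'm undoing it.

Emit:
step_arm(moves=[[-0.003,0.019,0,0,0,0,0],[-0.003,0.019,0,0,0,0,0],[-0.003,0.019,0,0,0,0,0]])

```text
clock: 3.55
position: [0.6295, 0.0773, 0.0492]
orientation: [[0.903, -0.431, 0.001], [-0.431, -0.903, 0.002], [0.0, -0.002, -1.0]]
ft_force: [3.7, 3.3, -3.9]
width: 0.089
gripper_force: 60.0
```

Emit:
step_arm(moves=[[0,0.003,-0.019,0,0,0,0],[0,0.008,-0.038,0,0,0,0],[0,0.014,-0.056,0,0,0,0],[0,0.023,-0.073,0,0,0,0],[0,0.033,-0.09,0,0,0,0]])

```text
clock: 4.05
position: [0.6198, 0.0569, 0.1177]
orientation: [[0.903, -0.43, 0.004], [-0.43, -0.903, 0.005], [0.001, -0.006, -1.0]]
ft_force: [4.3, 8.7, 0.9]
width: 0.091
gripper_force: 58.4
```

Emit:
step_arm(moves=[[0,0.011,-0.015,0,0,0,0],[0,0.025,-0.029,0,0,0,0],[0,0.039,-0.042,0,0,0,0],[0,0.055,-0.053,0,0,0,0],[0,0.072,-0.063,0,0,0,0],[0,0.09,-0.071,0,0,0,0],[0,0.108,-0.077,0,0,0,0],[0,0.127,-0.081,0,0,0,0],[0,0.146,-0.084,0,0,0,0],[0,0.165,-0.084,0,0,0,0]])

```text
clock: 5.05
position: [0.5664, -0.0562, 0.1844]
orientation: [[0.903, -0.429, 0.007], [-0.429, -0.903, 0.002], [0.005, -0.005, -1.0]]
ft_force: [-3.8, 7.7, 16.2]
width: 0.093
gripper_force: 64.4
```

Emit:
step_arm(moves=[[0,0.02,0.002,0,0,0,0],[0,0.039,0.005,0,0,0,0],[0,0.057,0.01,0,0,0,0],[0,0.075,0.018,0,0,0,0],[0,0.092,0.026,0,0,0,0],[0,0.109,0.037,0,0,0,0],[0,0.124,0.05,0,0,0,0],[0,0.139,0.064,0,0,0,0],[0,0.151,0.08,0,0,0,0],[0,0.162,0.097,0,0,0,0]])

```text
clock: 6.05
position: [0.5134, -0.1679, 0.1076]
orientation: [[0.903, -0.43, 0.002], [-0.43, -0.903, -0.001], [0.002, -0.001, -1.0]]
ft_force: [2.6, 2.9, 3.6]
width: 0.088
gripper_force: 66.5
```

Emit:
step_arm(moves=[[0,0.009,0.017,0,0,0,0],[0,0.016,0.036,0,0,0,0],[0,0.021,0.056,0,0,0,0],[0,0.025,0.076,0,0,0,0],[0,0.026,0.096,0,0,0,0],[0,0.026,0.098,0,0,0,0],[0,0.026,0.098,0,0,0,0]])

```text
clock: 6.75
position: [0.5067, -0.185, 0.0377]
orientation: [[0.903, -0.429, 0.006], [-0.429, -0.903, -0.002], [0.006, -0.001, -1.0]]
ft_force: [-3.5, 7.4, 25.7]
width: 0.092
gripper_force: 67.7
```

Emit:
step_arm(moves=[[0,0,0,0,0,0,0.2],[0,0,0,0,0,0,0.4],[0,0,0,0,0,0,0.4],[0,0,-0.02,0,0,0,0.4],[0,0,-0.06,0,0,0,0.4],[0,0,-0.12,0,0,0,0.4],[0,0,-0.18,0,0,0,0.4],[0,-0.06,-0.22,0,0,0,0.6],[0,-0.12,-0.22,0,0,0,0.6],[0,-0.12,-0.22,0,0,0,0.6]])

```text
clock: 7.75
position: [0.545, -0.0998, 0.1989]
orientation: [[0.904, -0.427, 0.001], [-0.427, -0.904, 0.001], [0.0, -0.001, -1.0]]
ft_force: [0.2, -0.4, -1.4]
width: 0.604
gripper_force: 0.0
```

Run:
```python
from h import *
o=manip.observe();print(o["position"],o["joint_pos"],o["ft_force"])
f=manip.grab_frame("wrist");cv2.imwrite("pics/w2.png",f["frame"][...,::-1])
f=manip.grab_frame("top");cv2.imwrite("pics/t2.png",cv2.resize(f["frame"][170:270,200:330,::-1],None,fx=4,fy=4))
```

```text
[ 0.54498636 -0.09978015  0.19887562] [ 5.76951109e+00  1.56983896e+01  2.96275331e+00 -5.50814606e-02
 -7.72009411e+01  5.89614482e+01] [ 0.23807064 -0.41498442 -1.37671769]
```

View pics/w2.png

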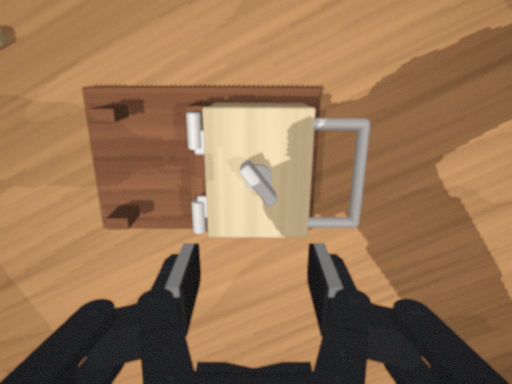

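The leaf lies flat on the bed. The wing is at about (259,183), running from (245,164) to (273,203).

Run:
```python
from h import *
f=manip.grab_frame("wrist");P=cloud(f);Z=P[...,2]
w=np.zeros(Z.shape,bool);w[140:225,225:295]=True
m=w&(Z>.080);print(m.sum(),rect(f,m,.087),np.median(Z[m]),P[m].mean(0))
q=P[m][:,:2];u,s,v=np.linalg.svd(q-q.mean(0),full_matrices=False);print(np.degrees(np.arctan2(v[0,1],v[0,0])))
m2=w&(Z>.068);q=P[m2][:,:2];print(m2.sum(),rect(f,m2,.085))
L=np.zeros(Z.shape,bool);L[105:232,210:306]=True;L[140:225,225:295]=False
q=P[L];A=np.c_[q[:,:2],np.ones(len(q))];print("leaf",np.linalg.lstsq(A,q[:,2],rcond=None)[0],np.median(q[:,2]))
print("pred",np.array([.5655,-.053])-.055*np.array([.432,.902]))
```

```text
659 (array([ 542.6, -102.7]), array([40.9, 11. ]), 12.89) 0.08647713089834413 [ 0.54580981 -0.10366326  0.09535696]
165.67379981351263
802 (array([ 543.2, -103.2]), array([43.3, 13.1]), 12.9)
leaf [ 0.07045679 -0.00955415  0.02031716] 0.059711822092609085
pred [ 0.54174 -0.10261]
```

Run:
```python
from h import *
print(rel([.5425,-.1027,.068],down(-77.1)))
```

```text
[-2.000e-04 -1.200e-03  1.731e-01  3.000e-04  1.500e-03 -4.262e-01]
```

Emit:
step_arm(moves=[[0,0,0.05,0,0.001,-0.426,0.45],[0,0,0.05,0,0.001,-0.426,0.45],[0,0,0.05,0,0.001,-0.426,0.45],[0,0,0.05,0,0.001,-0.426,0.45],[0,0,0.05,0,0.001,-0.426,0.45],[0,0,0.05,0,0.001,-0.426,0.45],[0,0,0.05,0,0.001,-0.426,0.45]])

```text
clock: 8.6
position: [0.5425, -0.1043, 0.161]
orientation: [[0.976, 0.219, 0.0], [0.219, -0.976, -0.0], [0.0, 0.0, -1.0]]
ft_force: [0.8, -0.2, -0.1]
width: 0.45
gripper_force: 0.0
```

Run:
```python
from h import *
for i in range(3):
  print(manip.observe()["position"])
  f=manip.grab_frame("wrist")
P=cloud(f);Z=P[...,2]
cv2.imwrite("pics/w3.png",f["frame"][...,::-1])
D=np.hypot(P[...,0]-.5425,P[...,1]+.1027)
m=(D<.03)&(Z>.080)&(Z<.092);print(m.sum(),rect(f,m,.087))
print(rel([.5425,-.1027,.068],down(-77.1)))
```

```text
[ 0.5425439  -0.10431846  0.16096855]
[ 0.54265188 -0.10414839  0.1610789 ]
[ 0.54279733 -0.10397587  0.16116701]
761 (array([ 543.5, -101. ]), array([40.8,  9.2]), 12.87)
[-0.0003 -0.0016  0.1243  0.0003 -0.0006 -0.0016]
```

View pics/w3.png

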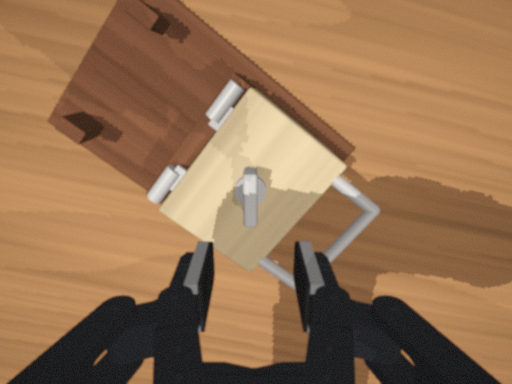

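The wing is upright in the image at (250,196), so it lines up with the finger centreline (column 254). Descending to grip.

Emit:
step_arm(moves=[[0,-0.002,0.04,0,0,-0.002,0.45],[0,-0.002,0.08,0,0,-0.002,0.45],[0,-0.002,0.105,0,0,-0.002,0.45],[0,-0.002,0.118,0,0,-0.002,0.45],[0,-0.002,0.124,0,0,-0.002,0.4],[0,-0.002,0.124,0,0,-0.002,0.3],[0,-0.002,0.124,0,0,-0.002,0.2],[0,-0.002,0.124,0,0,-0.002,0],[0,-0.002,0.124,0,0,-0.002,0],[0,-0.002,0.124,0,0,-0.002,0]])

```text
clock: 9.75
position: [0.5436, -0.1014, 0.0697]
orientation: [[0.974, 0.226, 0.004], [0.226, -0.974, 0.001], [0.004, 0.0, -1.0]]
ft_force: [-1.6, 5.0, 6.3]
width: 0.096
gripper_force: 60.8
```

```bash
cat > s.py <<'E'
from h import *
o=manip.observe();M=o["orientation"]
print(o["clock"],o["position"].round(4),"yaw",np.degrees(np.arctan2(M[1,1],M[0,1])).round(2),"j6",o["joint_pos"][5].round(2),"F",o["ft_force"].round(1),"T",o["wrist_torque"].round(3),o["width"].round(3),o["gripper_force"])
E
python3 s.py
```

```text
Traceback (most recent call last):
  File "s.py", line 3, in <module>
    print(o["clock"],o["position"].round(4),"yaw",np.degrees(np.arctan2(M[1,1],M[0,1])).round(2),"j6",o["joint_pos"][5].round(2),"F",o["ft_force"].round(1),"T",o["wrist_torque"].round(3),o["width"].round(3),o["gripper_force"])
                                                                                                                                                                                           ^^^^^^^^^^^^^^^^
AttributeError: 'float' object has no attribute 'round'
```

Emit:
step_arm(moves=[[0,0,0,0,0,0.06,0],[0,0,0,0,0,0.12,0],[0,0,0,0,0,0.18,0],[0,0,0,0,0,0.24,0],[0,0,0,0,0,0.3,0],[0,0,0,0,0,0.36,0],[0,0,0,0,0,0.42,0],[0,0,0,0,0,0.48,0],[0,0,0,0,0,0.54,0],[0,0,0,0,0,0.6,0]])

```text
clock: 10.75
position: [0.5431, -0.1032, 0.0697]
orientation: [[0.753, -0.658, 0.002], [-0.658, -0.753, -0.002], [0.003, 0.0, -1.0]]
ft_force: [-1.9, -1.9, 5.5]
width: 0.101
gripper_force: 60.7
```

```bash
sed -i 's/o\["width"\].round(3)/o["width"]/' s.py; python3 s.py
```

```text
10.75 [ 0.5431 -0.1032  0.0697] yaw -131.15 j6 43.21 F [-1.9 -1.9  5.5] T [-0.987  0.929  0.12 ] 0.10060528520448758 60.693079233169556
```

Emit:
step_arm(moves=[[0,0,0,0,0,0.03,0],[0,0,0,0,0,0.06,0],[0,0,0,0,0,0.09,0],[0,0,0,0,0,0.12,0],[0,0,0,0,0,0.15,0]])

```text
clock: 11.25
position: [0.5427, -0.1035, 0.0697]
orientation: [[0.58, -0.815, 0.001], [-0.815, -0.58, -0.003], [0.003, 0.0, -1.0]]
ft_force: [-3.6, -3.8, 5.9]
width: 0.099
gripper_force: 60.8
```

```bash
python3 s.py
```

```text
11.25 [ 0.5427 -0.1035  0.0697] yaw -144.54 j6 29.82 F [-3.6 -3.8  5.9] T [-1.272  1.258  0.045] 0.09901482708782404 60.77779233455658
```

Emit:
step_arm(moves=[[0,0,0,0,0,0.03,0],[0,0,0,0,0,0.06,0],[0,0,0,0,0,0.09,0],[0,0,0,0,0,0.09,0]])

```text
clock: 11.65
position: [0.5424, -0.1037, 0.0697]
orientation: [[0.46, -0.888, 0.001], [-0.888, -0.46, -0.003], [0.003, 0.001, -1.0]]
ft_force: [-3.7, -3.9, 5.9]
width: 0.101
gripper_force: 60.9
```

```bash
python3 s.py
```

```text
11.65 [ 0.5424 -0.1037  0.0697] yaw -152.62 j6 21.74 F [-3.7 -3.9  5.9] T [-1.383  1.467 -0.066] 0.10086422534033487 60.85198402404785
```

Emit:
step_arm(moves=[[0,0,0,0,0,0.03,0],[0,0,0,0,0,0.06,0],[0,0,0,0,0,0.09,0],[0,0,0,0,0,0.09,0]])

```text
clock: 12.05
position: [0.5421, -0.1038, 0.0697]
orientation: [[0.33, -0.944, 0.0], [-0.944, -0.33, -0.003], [0.003, 0.001, -1.0]]
ft_force: [-4.7, -4.7, 7.7]
width: 0.098
gripper_force: 60.9
```

```bash
python3 s.py
```

```text
12.05 [ 0.5421 -0.1038  0.0697] yaw -160.73 j6 13.64 F [-4.7 -4.7  7.7] T [-1.47   1.742 -0.051] 0.09763614844093355 60.93777358531952
```

Emit:
step_arm(moves=[[0,0,0,0,0,0.03,0],[0,0,0,0,0,0.06,0],[0,0,0,0,0,0.06,0]])

```text
clock: 12.35
position: [0.542, -0.1038, 0.0697]
orientation: [[0.241, -0.971, -0.0], [-0.971, -0.241, -0.003], [0.003, 0.001, -1.0]]
ft_force: [-4.8, -3.7, 6.7]
width: 0.101
gripper_force: 61.2
```

```bash
python3 s.py
```

```text
12.35 [ 0.542  -0.1038  0.0697] yaw -166.05 j6 8.29 F [-4.8 -3.7  6.7] T [-1.455  1.872  0.498] 0.10107913268057245 61.20738387107849
```

Tz has jumped from about 0 to 0.5 N m, so the screw is probably seated. I'll confirm with a small further turn.

Emit:
step_arm(moves=[[0,0,0,0,0,0.02,0],[0,0,0,0,0,0.02,0]])

```text
clock: 12.55
position: [0.542, -0.1038, 0.0697]
orientation: [[0.212, -0.977, -0.0], [-0.977, -0.212, -0.004], [0.004, 0.001, -1.0]]
ft_force: [-5.5, -4.1, 7.4]
width: 0.097
gripper_force: 64.4
```

```bash
python3 s.py
```

```text
12.55 [ 0.542  -0.1038  0.0697] yaw -167.76 j6 6.56 F [-5.5 -4.1  7.4] T [-1.418  1.962  0.999] 0.09714352278954376 64.41972255706787
```

Emit:
step_arm(moves=[[0,0,0,0,0,-0.02,0],[0,0,0,0,0,-0.02,0]])

```text
clock: 12.75
position: [0.542, -0.1038, 0.0697]
orientation: [[0.243, -0.97, -0.0], [-0.97, -0.243, -0.003], [0.003, 0.001, -1.0]]
ft_force: [-5.6, -3.9, 6.9]
width: 0.103
gripper_force: 61.2
```

```bash
python3 s.py
```

```text
12.75 [ 0.542  -0.1038  0.0697] yaw -165.93 j6 8.42 F [-5.6 -3.9  6.9] T [-1.397  1.915  0.536] 0.10284644411100327 61.22869670391083
```

Emit:
step_arm(moves=[[0,0,0,0,0,-0.02,0],[0,0,0,0,0,-0.02,0]])

```text
clock: 12.95
position: [0.542, -0.1038, 0.0697]
orientation: [[0.272, -0.962, 0.0], [-0.962, -0.272, -0.003], [0.003, 0.001, -1.0]]
ft_force: [-5.1, -3.8, 7.7]
width: 0.099
gripper_force: 61.0
```

```bash
python3 s.py
```

```text
12.95 [ 0.542  -0.1038  0.0697] yaw -164.19 j6 10.17 F [-5.1 -3.8  7.7] T [-1.484  1.835  0.054] 0.09929075130961065 60.976794362068176
```

The wind-up is elastic, so the pads have not slipped and the seat is at yaw ≈ -164°. Backing off to about -74°.

Emit:
step_arm(moves=[[0,0,0,0,0,-0.06,0],[0,0,0,0,0,-0.12,0],[0,0,0,0,0,-0.18,0],[0,0,0,0,0,-0.24,0],[0,0,0,0,0,-0.3,0],[0,0,0,0,0,-0.36,0],[0,0,0,0,0,-0.42,0],[0,0,0,0,0,-0.48,0],[0,0,0,0,0,-0.54,0],[0,0,0,0,0,-0.6,0]])

```text
clock: 13.95
position: [0.5435, -0.1025, 0.0697]
orientation: [[0.939, -0.343, 0.003], [-0.343, -0.939, -0.001], [0.003, -0.0, -1.0]]
ft_force: [-1.1, 0.2, 5.5]
width: 0.101
gripper_force: 60.7
```

Emit:
step_arm(moves=[[0,0,0,0,0,-0.06,0],[0,0,0,0,0,-0.12,0],[0,0,0,0,0,-0.18,0],[0,0,0,0,0,-0.24,0],[0,0,0,0,0,-0.3,0],[0,0,0,0,0,-0.35,0],[0,0,0,0,0,-0.38,0],[0,0,0,0,0,-0.4,0],[0,0,0,0,0,-0.4,0],[0,0,0,0,0,-0.4,0]])

```text
clock: 14.95
position: [0.5436, -0.1013, 0.0697]
orientation: [[0.962, 0.272, 0.004], [0.272, -0.962, 0.001], [0.004, 0.0, -1.0]]
ft_force: [-1.5, 4.6, 7.1]
width: 0.098
gripper_force: 60.8
```

```bash
python3 s.py
python3 - <<'E'
from h import *
f=manip.grab_frame("wrist");cv2.imwrite("pics/w4.png",f["frame"][...,::-1])
E
```

```text
14.95 [ 0.5436 -0.1013  0.0697] yaw -74.24 j6 100.13 F [-1.5  4.6  7.1] T [1.694 0.821 0.033] 0.09808400825043494 60.83175837993622
```

View pics/w4.png

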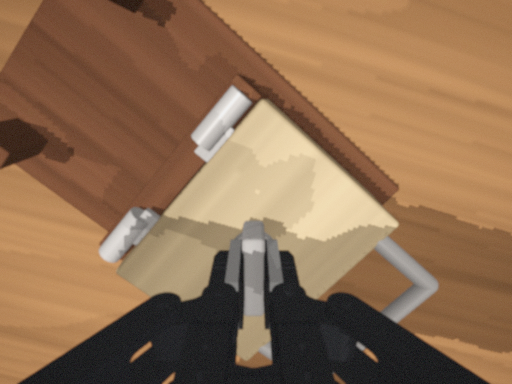

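The pads hold the wing at about (253,245), in line with the fingers. The leaf is flat, and the back-off measures about 90°. Handing in.

```bash
python3 -c "
from bench import manip
print(manip.finish_job())"
```

```text
the job is handed in; nothing more can be done
None
```

I flipped the leaf onto the bed, turned the thumbscrew clockwise until it seated, backed it off about 90°, and handed the job in still gripping it, at about 15 s of the 72 s allowed; early on, one mistyped move pulled the bar sideways with about 55 N at the wrist before I undid it.

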